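# Reverse the sanding paddle in its bench rest

### The arm

A 6-joint arm with a two-finger parallel gripper is mounted at the origin on the work surface. World frame = base frame: x ahead of the robot, y to its left, z up, the work surface at z = 0. Lengths are in mm, angles in degrees, forces in N, time in s.
With the tool pointing down it reaches from about 275 to 775 mm from the base axis. Payload 14.6 kg.
Tool frame: the origin (TCP) lies on the centre line of the jaws, within the pads' length; the fingertips stand 8 mm ahead of it and the grasp point (between the pads) lies 11 mm behind it; x points along the fingers, y is the direction in which the jaws open and shut, and the axes are right-handed (so a half turn about x gives the same grasp; the last joint's range is limited). The gripper opens to 85 mm and grips with 20 to 120 N. Pads are 22 mm wide; open, the fingers measure 114 mm over their backs; the gripper's body (76 mm by 85 mm) begins 54 mm behind the grasp point. The pads swing forward as they close: fully open they stand 13 mm farther back than shut.
Start: joints at [-81.836, 15.075, -2.767, 72.158, 0, 81.102], TCP at [154.038, -501.897, 239.278] pointing down, gripper open.
Joint ranges: [-151.79, 151.79], [-50.71, 97.33], [-67.44, 78.34], [-121.81, 120.89], [-77.56, 73.72], [-180, 180]. Speed limits (degrees/s): [108.29, 108.29, 147.25, 159.86, 180, 180].

### API

Orientations are given as a 3x3 rotation matrix whose columns are the frame's x, y, z axes.
In Python, from station import bot gives the robot as it stands. The module is installed in compiled form; this text tells all that it offers.
- The arm moves only by the tool step_arm, never from a script. Its argument "rows" is a list of rows, each a list of 7 numbers: the shift along the world's x, y, z in mm, then the turn, a rotation vector about the world's x, y, z in degrees, then the closure in counts, from 0 (fully open) to 255 (shut). A call has 1 to 8 rows; each row is the pose to reach, as a shift and turn from the pose commanded when the call began; what a row does not reach only later rows make up. A row lasts 1/12 s, in which the tool goes at most 41.7 mm and 7.16 degrees, less where a joint would pass 70% of its speed; a pose out of reach is approached as far as the arm can. A call with a gripper value outside its range is refused whole. The fingers move at their own pace and stop on an object; "newtons" is the grip in N (left out, the last holds). Time passes only in rows, so rows that repeat a pose let the fingers close. It gives the time, the measured TCP pose, the force and the opening at its end, in the units of the state.
- bot.get_obs(): the state, without advancing time (a new reading comes with each control period).
- bot.read_camera(name): name is "scene" or "top"; returns a dict with "color" (384x512x3 uint8, blue, green, red), "K" (3x3 intrinsics, pixels), "R" (3x3) and "t" (3): a world point X has camera coordinates R X + t. Camera axes: x right, y down, z forward; pixel columns grow to the right and rows downward; lengths in mm; the calibration is good to about 2 mm. A picture is of the moment at which its call begins. There is no depth.
- bot.close_job(): hands the job in, once; it reports no verdict.
Trained networks look in a picture, given as the dict that the camera call returned (one of the last four; its "shot" number tells which), for a name from the list of things; names that differ only in an ending like _2 or _b are one class to them, and where a whole thing is asked for, a point or a joint stands for the part that bears it (a point fixed in the world has none). Each returns a list of dicts, best first, with "p" (0 to 1); they miss things now and then, are a little off and sometimes report something else, mostly with a low value. They report only what shows in the picture. A call takes as long as a camera call. They do not tell look-alikes from the thing itself.
- bot.trace(picture, thing): "mask" (384x512 bool, what is visible of it).
- bot.landmark_of(picture, thing): "xyz" ([x, y, z] in mm, in world coordinates, good to about 4 mm: a listed point, or the origin of a listed thing).
The state is a dict: "time": time; "q": joint angles; "joint_velocities": joint speeds; "effort": joint torques, N m; "position": TCP position; "ee_rot": TCP orientation; "wrist_force": force on the tool from outside, world axes, zero at the start; "ft_torque": the same for the moment, N m; "width": opening from 0.0 (shut) to 1.0 (fully open).
Only numpy, scipy, OpenCV 4.12 (cv2) and the standard library are available. Lean on these libraries where they do the work, as an engineer would, in place of code of your own. Each camera call takes 0.05 s, during which the arm holds its last target. There are 200 camera calls.

### The job

The double-ended wooden sanding paddle is held in the sloping bench rest with its square end up and outward. Swing the steel keeper bar well aside, lift the paddle clear, turn it end for end and lay it back fully down in both saddles without dropping it, so the round end is now the upper, outward one, then swing the keeper fully closed over it again and let go. Leave the glue bottle, the phone and the wooden wing frame where they are.

Things in the scene. Friction and masses are not known exactly. Their poses are not given: they have to be found in the camera images.
- cradle: Sloping cradle of the plywood bench rest, fixed to the table. Origin: middle of the paddle's seat, on its centre line, level with the saddle floors, 90 mm above table. x: along the seat up-slope (30 deg above level) to the outward end; y: level, across; z: square to the slope, 30 degrees off vertical. Between the saddles 80 mm is open for fingers; the plywood plate beneath lies at z = -34 mm.
- upper_saddle (a point): Middle of the floor of the upper aluminium saddle, at cradle x = 48 mm, y = z = 0; the keeper closes over this one. Each saddle is 16 mm long (x) and 60 mm wide outside, with a slot 25 mm wide (y) for the shaft; the slot walls flare outward above z = 12 mm and end at z = 19 mm.
- lower_saddle (a point): Middle of the floor of the like lower saddle, at cradle x = -48 mm. The heads of the seated paddle lie outside the saddles.
- paddle: Loose double-ended wooden sanding paddle, 200 mm long, about 120 g. Origin: its middle, on its axis; x toward the round end. Square shaft 20 x 20 mm over the middle 120 mm (grip it between the saddles); each end a flat head 40 mm wide, 12 mm thick, grey faces: one square, one round (seen along its z). Seated, its origin is at cradle z = 10 mm, x within a few mm of 0.
- round_end (a point): Tip of the paddle's round end, on its long axis, 100 mm from the middle.
- square_end (a point): Tip of the paddle's square end, on its long axis, 100 mm from the middle; at the start this is the upper, outward end (+x of the cradle).
- keeper (a joint): Angle of the keeper, a flat steel bar 14 x 5 mm turning about cradle z on a post beside the upper saddle. 0 = closed, at its stop: it lies across above the shaft, along cradle -y from the pivot. It grows, to 1.9 rad at most, as the knob swings up-slope (+x); at 1.57 the bar points up-slope, clear of the paddle. Stays where left (about 1 N at the knob moves it). Starts within 0.15 of closed.
- keeper_pivot (a point): Keeper's pivot, at cradle x = 48, y = 38, z = 22 mm (the bar's underside, 2 mm above the seated shaft's top).
- keeper_knob (a point): Point on the axis of the keeper's dark steel knob, 70 mm from the pivot axis, 28 mm above the bar's underside (cradle z = 50 mm). The knob is a cylinder 16 mm across standing along cradle z, from z = 27 to 63 mm.
- glue: White glue bottle, 44 mm across, 115 mm tall, standing; origin under its centre. Not to be disturbed.
- wing: Flat wooden lattice frame (a model wing), 170 x 71 x 5 mm, lying; origin under its centre. Not to be disturbed.
- phone: Black phone, 150 x 72 x 9 mm, lying; origin under its centre. Not to be disturbed.
There are look-alikes about, which are no part of the job. Of the things that look like the part that bears cradle, take the one that is nearest to the robot's base at the start. What is meant by the paddle is not yellow, and is the smaller of those in its own colour.

How it is judged:
By the outcome, as a careful person would: the job done as asked, in the order asked, and still so for the second after the job is handed in, with the robot touching nothing.
It also fails if it takes over 69 s, if anything falls off the work surface, if the arm or the gripper's body presses on something with over 40 N, if the wrist force passes 120 N, or if a joint passes its speed limit or range.

## Working session

There is one attempt and no reset: what is moved stays moved. The work goes in short steps, Python scripts to look and compute and a tool call to move; the robot and the scene stay as the last step left them, time stands still between calls to the robot, and variables do not carry over. Pictures are saved under pics/ and viewed, about 8 in all and at most 12, crops included, and the job is handed in when it is done.

Besides the shell and the picture viewer there is one more tool, called after "Call:" by a JSON object that holds its "fn" and its "kwargs". step_arm: Moves the arm, as the interface text tells. Its arguments: {"type":"object","properties":{"rows":{"type":"array"},"newtons":{"type":"number"}},"required":["rows"]}

```bash
mkdir -p pics; cat > h.py <<'E'
import numpy as np, cv2
from station import bot
def proj(P,X):
    c=P["R"]@np.asarray(X,float)+np.asarray(P["t"]).ravel(); u=P["K"]@c; return u[:2]/u[2]
def tri(Ps,uvs):
    A=[];b=[]
    for P,uv in zip(Ps,uvs):
        M=P["K"]@np.c_[P["R"],np.asarray(P["t"]).ravel()]
        for i in (0,1):
            r=M[i]-uv[i]*M[2]; A.append(r[:3]); b.append(-r[3])
    return np.linalg.lstsq(np.array(A),np.array(b),rcond=None)[0]
def onz(P,uv,z):
    d=P["R"].T@np.linalg.inv(P["K"])@np.array([uv[0],uv[1],1.]); o=-P["R"].T@np.asarray(P["t"]).ravel()
    return o+d*(z-o[2])/d[2]
E
python3 - <<'E'
from h import *
np.set_printoptions(precision=1,suppress=True)
for n in("scene","top"):
    P=bot.read_camera(n); cv2.imwrite(f"pics/{n}0.png",cv2.resize(P["color"],(800,600),interpolation=cv2.INTER_CUBIC))
    print(n,"cam at",-P["R"].T@np.asarray(P["t"]).ravel())
    for t in"cradle upper_saddle lower_saddle paddle round_end square_end keeper_pivot keeper_knob glue wing phone".split():
        for r in bot.landmark_of(P,t)[:4]: print(t,round(r["p"],2),np.array(r["xyz"]),proj(P,r["xyz"])*800/512)
E
```

```text
scene cam at [1117.4  438.2  994.9]
cradle 0.89 [528.3 -58.8  89.4] [337.4 304. ]
cradle 0.56 [803.2 -36.7  91.6] [260.8 411.7]
upper_saddle 0.98 [562.7 -45.4 108.2] [332.4 312.1]
upper_saddle 0.7 [671.2 213.5 114.6] [421.2 409.8]
upper_saddle 0.6 [840.2 -18.1 115.6] [252.9 426.3]
lower_saddle 0.98 [767.1 -54.4  67.5] [268.1 399. ]
lower_saddle 0.95 [605.8 167.3  63.8] [415.8 385.9]
lower_saddle 0.85 [496.2 -83.4  66.9] [337.2 296.3]
paddle 0.81 [522.8 -67.3  95.9] [335.2 298.6]
paddle 0.8 [ 259.5 -292.6   16.2] [322.5 216.4]
paddle 0.63 [202.4 363.6  10. ] [581.  301.1]
round_end 0.95 [ 385.1 -253.2   11.6] [306.2 254.1]
round_end 0.78 [ 449.7 -108.3   53.4] [340.2 282.1]
round_end 0.74 [560.7 -82.1 156.4] [314.8 288.4]
round_end 0.68 [540.8 -16.1 132. ] [350.  302.6]
square_end 0.8 [601.9 -25.8 148.8] [327.2 316.6]
square_end 0.72 [182.9 461.3   9.6] [627.  312.1]
square_end 0.63 [ 137.3 -343.3   13.3] [333.3 184.1]
keeper_pivot 0.79 [643.  240.3 130. ] [443.  399.5]
keeper_pivot 0.6 [537.2 -16.6 128.7] [351.  302.3]
keeper_knob 0.63 [420.3  96.9  -1.4] [428.5 324.8]
keeper_knob 0.
[... 1130 characters left out ...]
2]
round_end 0.65 [ 382.2 -253.4   13. ] [537.2 367.1]
round_end 0.59 [ 446.1 -108.8   44.4] [469.5 337.6]
square_end 0.87 [184.6 465.7   5.7] [194.9 471. ]
square_end 0.43 [535.7 -58.9  89. ] [445.8 292.2]
keeper_pivot 0.68 [643.5 239.3 132.4] [291.9 237.5]
keeper_pivot 0.59 [559.9 -82.5 162.3] [461.6 274. ]
keeper_pivot 0.5 [818.9  12.5 132.3] [407.  147.1]
keeper_pivot 0.49 [538.2 -18.9 133.9] [427.1 288.4]
keeper_knob 0.69 [830.9 -59.3 152.9] [444.2 136.3]
keeper_knob 0.58 [596.8 -24.5 148. ] [429.6 256.7]
keeper_knob 0.55 [672.9 171.8 158.6] [325.  218.3]
glue 0.57 [425.9 105.    0.1] [366.8 350.5]
phone 0.55 [392.4 209.6   0.2] [317.8 367.4]
phone 0.32 [539.3 -13.  134.1] [424.  287.9]
```

View pics/scene0.png

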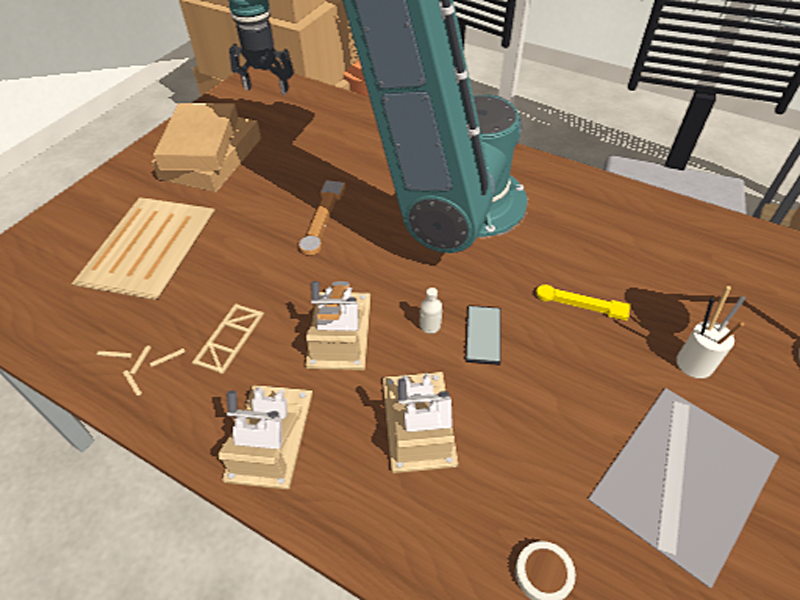

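View pics/top0.png

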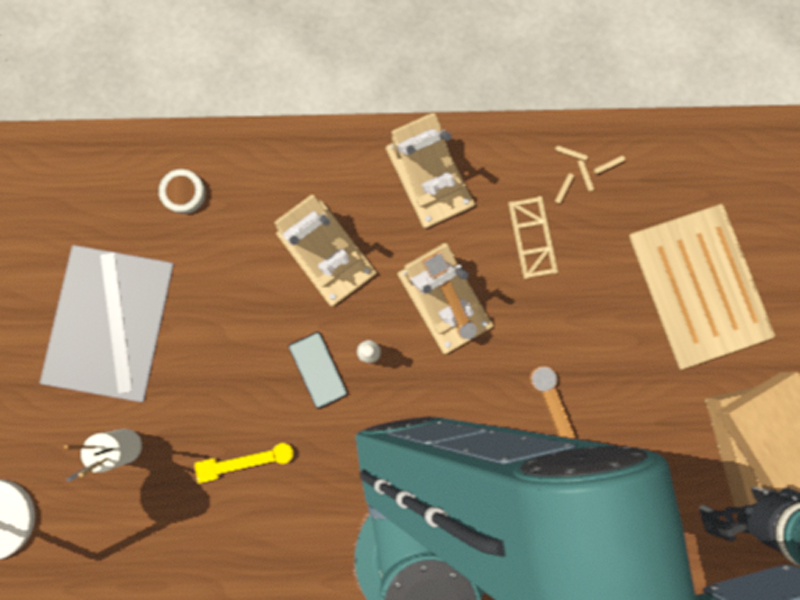

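The scene image shows three look-alike rests, at scene pixels (338,315), (262,430) and (420,405). The one at (338,315), world about (530,-60), is the nearest to the base and bears a brown paddle.

There are three paddles:
- Brown, in that rest, about 200 mm tip to tip.
- Brown, on the table at (322,215), about 260 mm or more, so larger.
- Yellow, at (582,302).

The small brown one in the nearest rest fits the description. I'll confirm it in a crop and fit the pose.

```bash
cat > fit.py <<'E'
from h import *
from scipy.optimize import least_squares
np.set_printoptions(precision=2,suppress=True)
L={"cradle":(0,0,0),"upper_saddle":(48,0,0),"lower_saddle":(-48,0,0),"keeper_pivot":(48,38,22)}
def frame(psi):
    c,s=np.cos(psi),np.sin(psi);k=np.cos(np.pi/6)
    return np.array([[k*c,-s,-.5*c],[k*s,c,-.5*s],[.5,0,k]])
def gather(n,names,near,rad):
    out=[]
    for i in range(n):
        for cam in("scene","top"):
            P=bot.read_camera(cam)
            for t in names:
                g=[r for r in bot.landmark_of(P,t) if np.linalg.norm(np.array(r["xyz"])-near[t])<rad]
                if g: out.append((t,P,np.array(g[0]["xyz"])))
    return out
E
python3 - <<'E'
from fit import *
p0=np.array([530,-60,90,.49])
R=frame(p0[3]); near={t:p0[:3]+R@np.array(v) for t,v in L.items()}
near["keeper_knob"]=p0[:3]+R@[48,-32,50.]; near["square_end"]=p0[:3]+R@[100,0,10.];near["round_end"]=p0[:3]+R@[-100,0,10.]
obs=gather(4,list(near),near,18)
for t in near:
    for c in(0,1):
        a=np.array([x for n,P,x in obs if n==t and (P["R"][2][2]<-.95)==c]); 
        if len(a): print(t,["scene","top"][c],len(a),a.mean(0),a.std(0))
def res(p):
    R=frame(p[3]);e=[]
    for t,P,x in obs:
        if t in L: e+=list(proj(P,p[:3]+R@np.array(L[t]))-proj(P,x))
    return np.r_[e,(p[2]-90)/1.]
s=least_squares(res,p0,loss="soft_l1"); print("fit",s.x,np.degrees(s.x[3]),"rms px",np.sqrt(np.mean(s.fun**2)))
p=s.x;R=frame(p[3])
for t in("keeper_knob","square_end","round_end"):
    a=np.array([x for n,P,x in obs if n==t])
    if len(a): print(t,"in cradle",R.T@(a.mean(0)-p[:3]))
ims=[]
for cam in("scene","top"):
    P=bot.read_camera(cam);im=P["color"].copy();c=proj(P,p[:3]).astype(int)
    x0,y0=c[0]-40,c[1]-45;cr=cv2.resize(im[y0:y0+90,x0:x0+80],None,fx=5,fy=5,interpolation=cv2.INTER_CUBIC)
    for v in [(48,12.5,12),(48,-12.5,12),(-48,12.5,12),(-48,-12.5,12),(100,0,10),(-100,0,10),(48,38,27),(48,-32,63)]:
        u=(proj(P,p[:3]+R@np.array(v,float))+.5-[x0,y0])*5; cv2.circle(cr,tuple(int(k) for k in u),3,(0,0,255),-1)
    ims.append(cr)
cv2.imwrite("pics/crop1.png",np.hstack(ims))
o=bot.get_obs();print(o["time"],o["q"],o["position"],o["ee_rot"],o["width"])
E
```

```text
cradle scene 4 [527.73 -60.1   91.15] [1.48 1.33 1.48]
cradle top 3 [532.77 -60.07  88.87] [1.39 1.26 0.41]
upper_saddle scene 4 [566.58 -42.58 107.8 ] [1.  1.6 0.9]
upper_saddle top 4 [566.03 -40.6  113.22] [0.83 0.14 0.92]
lower_saddle scene 3 [497.13 -82.57  68.1 ] [1.01 2.09 1.69]
lower_saddle top 4 [491.7  -83.2   65.38] [1.26 0.78 1.27]
keeper_pivot scene 4 [538.17 -16.98 130.2 ] [1.43 0.73 1.07]
keeper_pivot top 4 [539.42 -12.23 133.72] [1.63 2.01 1.21]
keeper_knob scene 4 [561.23 -80.75 157.6 ] [1.34 1.3  0.75]
keeper_knob top 4 [560.   -83.22 159.68] [0.81 0.62 0.84]
square_end scene 4 [602.92 -24.82 146.97] [0.91 1.64 0.43]
square_end top 4 [598.75 -24.27 147.93] [1.35 1.33 1.25]
round_end scene 4 [ 448.92 -106.1    50.33] [0.96 1.73 0.73]
round_end top 4 [ 446.7  -105.57   44.05] [1.43 0.94 1.23]
fit [530.75 -61.54  89.84   0.51] 29.20601851867629 rms px 0.7041610160692084
keeper_knob in cradle [ 48.33 -32.42  51.53]
square_end in cradle [97.42 -1.91 10.27]
round_end in cradle [-102.74    1.8    10.06]
4.5 [-81.84  15.07  -2.77  72.16   0.    81.1 ] [ 154.04 -501.9   239.29] [[ 0.    0.29 -0.96]
 [-0.   -0.96 -0.29]
 [-1.    0.   -0.  ]] 0.9994166811066013
```

View pics/crop1.png

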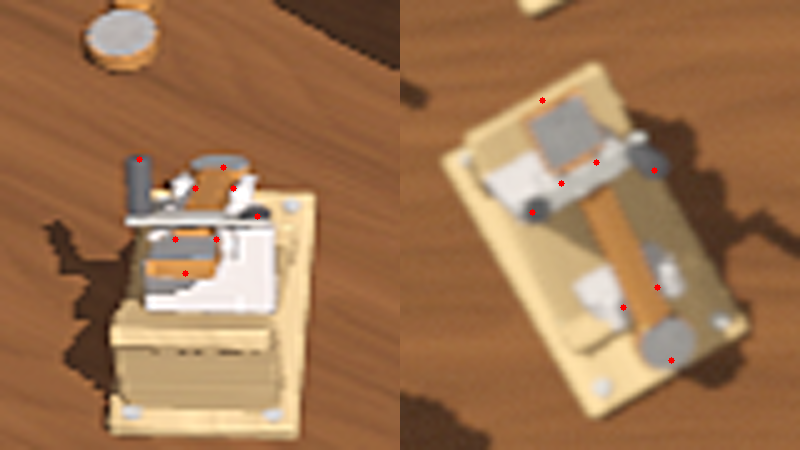

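The crop confirms it: a brown paddle with its square grey head up-slope, the round head low, and the keeper bar across with its knob. The red model points match, and the cradle yaw is about 29°. Network calls cost time (4.5 s used), so I'll be sparing with them. Next I plan the moves.

```bash
cat > plan.py <<'E'
from fit import frame
import numpy as np
from scipy.spatial.transform import Rotation as Ro
np.set_printoptions(precision=1,suppress=True,linewidth=150)
O=np.array([530.5,-61.3,90.]);C=frame(np.radians(29))
def pose(x,y,z,phi):   # TCP at cradle xyz, jaw y at angle phi (deg) from cradle x about cradle z
    a=np.radians(phi);j=C@[np.cos(a),np.sin(a),0];t=-C[:,2]
    return O+C@np.array([x,y,z],float),np.c_[t,j,np.cross(t,j)]
def rel(a,b): return np.r_[b[0]-a[0],np.degrees(Ro.from_matrix(b[1]@a[1].T).as_rotvec())]
def cur():
    from station import bot
    o=bot.get_obs();return np.array(o["position"]),np.array(o["ee_rot"]).reshape(3,3)
def state():
    from station import bot
    o=bot.get_obs();p,r=np.array(o["position"]),np.array(o["ee_rot"])
    l=C.T@(p-O);j=C.T@r[:,1];print("t",o["time"],"q",np.array(o["q"]),"cradle",l,"phi",round(np.degrees(np.arctan2(j[1],j[0])),1),"tilt",C.T@r[:,0],"F",np.array(o["wrist_force"]),"w",round(o["width"]*85,1))
E
python3 - <<'E'
from plan import *
ap=pose(48,-32,120,0); print("approach",rel(cur(),ap),ap[0])
print("descend",rel(ap,pose(48,-32,42,0)))
E
```

```text
approach [375.9 403.7 -21.4 -12.8 -31.8  99.3] [529.9 -98.2 217.9]
descend [ 34.1  18.9 -67.5   0.    0.    0. ]
```

Call:
{"fn": "step_arm", "kwargs": {"rows": [[200,210,60,-6.4,-15.9,49.6,100],[200,210,60,-6.4,-15.9,49.6,100],[200,210,60,-6.4,-15.9,49.6,100],[200,210,60,-6.4,-15.9,49.6,100],[200,210,60,-6.4,-15.9,49.6,100],[200,210,60,-6.4,-15.9,49.6,140],[200,210,60,-6.4,-15.9,49.6,140],[200,210,60,-6.4,-15.9,49.6,140]], "newtons": 40}}

```text
time: 5.17
position: [356.5, -288.1, 301.0]
ee_rot: [[0.289, 0.886, -0.362], [0.016, -0.383, -0.924], [-0.957, 0.261, -0.125]]
wrist_force: [-0.2, -0.9, 0.8]
width: 0.451
```

```bash
python3 - <<'E'
from plan import *
state();print(rel(cur(),pose(48,-32,120,0)))
E
```

```text
t 5.1667 q [-58.3   0.3 -13.2  68.3  14.8  55.1] cradle [-121.5 -114.   313.8] phi -50.0 tilt [-0.3 -0.1 -1. ] F [-0.2 -0.9  0.8] w 38.3
[173.4 189.9 -83.1  -6.3 -15.6  49.1]
```

Call:
{"fn": "step_arm", "kwargs": {"rows": [[174,190,-50,-6.3,-15.6,49.1,140],[174,190,-50,-6.3,-15.6,49.1,140],[174,190,-50,-6.3,-15.6,49.1,140],[174,190,-50,-6.3,-15.6,49.1,140],[174,190,-83,-6.3,-15.6,49.1,140],[174,190,-83,-6.3,-15.6,49.1,140],[174,190,-83,-6.3,-15.6,49.1,140],[174,190,-83,-6.3,-15.6,49.1,140]]}}

```text
time: 5.83
position: [528.5, -98.7, 213.7]
ee_rot: [[0.433, 0.761, 0.484], [0.245, 0.418, -0.875], [-0.868, 0.497, -0.005]]
wrist_force: [-0.5, 0.6, -0.8]
width: 0.448
```

```bash
python3 - <<'E'
from plan import *
from h import *
state();print(rel(cur(),pose(48,-32,42,0)))
ims=[]
for cam in("scene","top"):
    P=bot.read_camera(cam);c=proj(P,O).astype(int);x0,y0=c[0]-40,c[1]-45
    ims.append(cv2.resize(P["color"][y0:y0+90,x0:x0+80],None,fx=5,fy=5,interpolation=cv2.INTER_CUBIC))
cv2.imwrite("pics/crop2.png",np.hstack(ims))
E
```

```text
t 5.8333 q [-32.8   5.5 -25.9  43.7  26.1  31.8] cradle [ 44.6 -31.7 117. ] phi -0.2 tilt [-0.  0. -1.] F [-0.5  0.6 -0.8] w 38.0
[ 35.5  19.4 -63.3  -0.2  -0.3   0. ]
```

View pics/crop2.png

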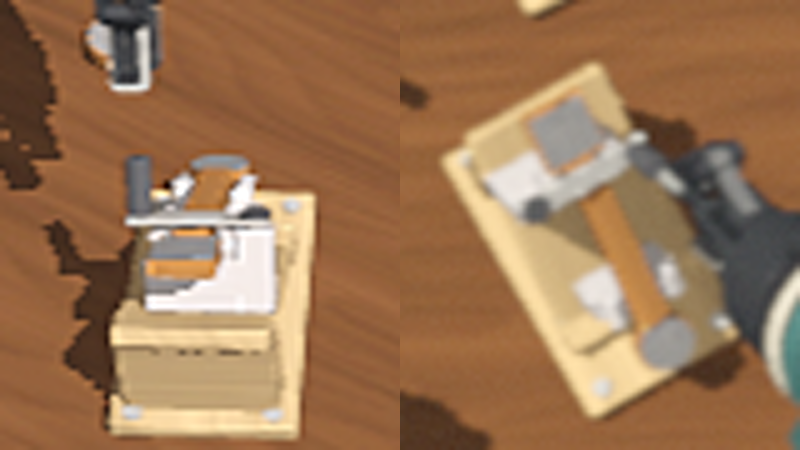

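The crop shows the open fingers up-slope above the knob (knob at (138,190) and (650,158)), aligned with it. Descending.

Call:
{"fn": "step_arm", "kwargs": {"rows": [[12,6.5,-23,0,0,0,140],[23,13,-46,0,0,0,140],[34,19,-67,0,0,0,140],[34,19,-67,0,0,0,140],[34,19,-67,0,0,0,165],[34,19,-67,0,0,0,175]]}}

```text
time: 6.43
position: [562.1, -83.6, 150.6]
ee_rot: [[0.436, 0.765, 0.474], [0.238, 0.41, -0.88], [-0.868, 0.497, -0.003]]
wrist_force: [1.0, -0.6, 0.2]
width: 0.315
```

```bash
python3 - <<'E'
from plan import *
state()
a=pose(48,-32,42,0)
def kp(th): t=np.radians(th);return pose(48+70*np.sin(t),38-70*np.cos(t),42,th)
for s in(0,48): 
    for d in range(6,55,6): print(s+d,rel(kp(s),kp(s+d)).round(0))
print(rel(kp(96),kp(102)).round(0))
E
```

```text
t 6.4333 q [-28.8  10.6 -30.8  31.4  24.8  36.7] cradle [ 44.9 -34.8  44.1] phi -0.7 tilt [-0. -0. -1.] F [ 1.  -0.6  0.2] w 26.8
6 [ 5.  3.  4. -3. -1.  5.]
12 [10.  7.  7. -5. -3. 10.]
18 [15. 12. 11. -8. -4. 16.]
24 [ 19.  17.  14. -10.  -6.  21.]
30 [ 22.  23.  18. -13.  -7.  26.]
36 [ 25.  29.  21. -16.  -9.  31.]
42 [ 27.  35.  23. -18. -10.  36.]
48 [ 28.  42.  26. -21. -12.  42.]
54 [ 29.  49.  28. -24. -13.  47.]
54 [ 1.  7.  2. -3. -1.  5.]
60 [ 1. 14.  4. -5. -3. 10.]
66 [ 0. 21.  6. -8. -4. 16.]
72 [ -1.  28.   7. -10.  -6.  21.]
78 [ -3.  35.   8. -13.  -7.  26.]
84 [ -6.  42.   9. -16.  -9.  31.]
90 [ -9.  49.   9. -18. -10.  36.]
96 [-13.  55.   9. -21. -12.  42.]
102 [-17.  61.   8. -24. -13.  47.]
[-4.  6. -1. -3. -1.  5.]
```

Call:
{"fn": "step_arm", "kwargs": {"rows": [[7,7,4,-3,-1,5,175],[12,11,7,-5,-3,10,175],[17,16,11,-8,-4,16,175],[21,21,14,-10,-6,21,175],[24,27,18,-13,-7,26,175],[27,33,21,-16,-9,31,175],[29,39,23,-18,-10,36,175],[30,46,26,-21,-12,42,175]]}}

```text
time: 7.1
position: [592.5, -37.8, 177.3]
ee_rot: [[0.442, 0.146, 0.885], [0.241, 0.931, -0.274], [-0.864, 0.335, 0.376]]
wrist_force: [-0.2, -0.5, -1.7]
width: 0.311
```

```bash
python3 - <<'E'
from plan import *
state();print(C.T@[0,0,0], 48+70*np.sin(np.radians(48)),38-70*np.cos(np.radians(48)))
E
```

```text
t 7.1 q [-22.3  10.1 -27.3  32.4  23.   -5.1] cradle [100.4  -9.5  42.8] phi 48.0 tilt [ 0. -0. -1.] F [-0.2 -0.5 -1.7] w 26.4
[0. 0. 0.] 100.0201377834176 -8.839142445120075
```

Call:
{"fn": "step_arm", "kwargs": {"rows": [[1,7,2,-3,-1,5,175],[1,14,4,-5,-3,10,175],[0,21,6,-8,-4,16,175],[-1,28,7,-10,-6,21,175],[-3,35,8,-13,-7,26,175],[-6,42,9,-16,-9,31,175],[-9,49,9,-18,-10,36,175],[-13,55,9,-21,-12,42,175]]}}

```text
time: 7.77
position: [579.4, 17.4, 186.5]
ee_rot: [[0.443, -0.568, 0.693], [0.248, 0.821, 0.514], [-0.861, -0.055, 0.505]]
wrist_force: [1.1, -1.1, -0.3]
width: 0.316
```

Call:
{"fn": "step_arm", "kwargs": {"rows": [[-3,6,-1,-2,-1,4,175],[-3,6,-1,-2,-1,4,140],[-3,6,-1,-2,-1,4,125],[-15,0,22,-2,-1,4,110],[-29,-8,51,-2,-1,4,100],[-43,-15,77,-2,-1,4,100]]}}

```text
time: 8.27
position: [535.5, 2.4, 263.1]
ee_rot: [[0.439, -0.619, 0.652], [0.25, 0.781, 0.573], [-0.863, -0.088, 0.497]]
wrist_force: [0.0, -0.7, 0.1]
width: 0.604
```

```bash
python3 - <<'E'
from plan import *
from h import *
state();print(rel(cur(),pose(-1,0,100,90)),rel(pose(-1,0,100,90),pose(-1,0,21,90)))
ims=[]
for cam in("scene","top"):
    P=bot.read_camera(cam);c=proj(P,O).astype(int);x0,y0=c[0]-40,c[1]-45
    ims.append(cv2.resize(P["color"][y0:y0+90,x0:x0+80],None,fx=5,fy=5,interpolation=cv2.INTER_CUBIC))
cv2.imwrite("pics/crop3.png",np.hstack(ims))
E
```

```text
t 8.2667 q [-20.4   0.5 -24.1  44.8  22.8 -55.9] cradle [117.   53.3 132.3] phi 100.7 tilt [ 0.  0. -1.] F [ 0.  -0.7  0.1] w 51.3
[-49.4 -88.4 -87.    4.2   2.8  -9.4] [ 34.5  19.1 -68.4   0.    0.    0. ]
```

View pics/crop3.png

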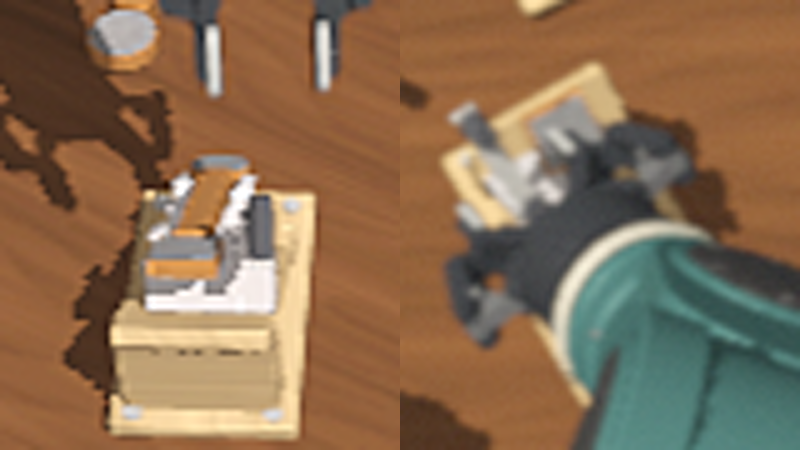

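The crop shows the keeper bar now pointing up-slope, with its knob at (262,225) and (470,120), clear of the paddle. Next I move over the shaft and descend.

Call:
{"fn": "step_arm", "kwargs": {"rows": [[-25,-44,-43,2,1.4,-4.7,100],[-49,-88,-87,4.2,2.8,-9.4,100],[-49,-88,-87,4.2,2.8,-9.4,100],[-49,-88,-87,4.2,2.8,-9.4,100],[-49,-88,-87,4.2,2.8,-9.4,100]]}}

```text
time: 8.78
position: [486.0, -86.5, 172.9]
ee_rot: [[0.435, -0.483, 0.76], [0.242, 0.876, 0.418], [-0.867, 0.002, 0.498]]
wrist_force: [-0.5, -0.9, 0.7]
width: 0.606
```

```bash
python3 - <<'E'
from plan import *
state();print(rel(cur(),pose(-1,0,18,90)))
E
```

```text
t 8.7833 q [-34.6   3.3 -35.4  37.   26.5 -60.1] cradle [-2.8 -0.4 97.3] phi 89.8 tilt [-0.  0. -1.] F [-0.5 -0.9  0.7] w 51.5
[ 35.9  20.4 -67.8  -0.   -0.2   0.1]
```

Call:
{"fn": "step_arm", "kwargs": {"rows": [[12,7,-23,0,0,0,100],[24,14,-46,0,0,0,100],[36,20.5,-68,0,0,0,100],[36,20.5,-68,0,0,0,100],[36,20.5,-68,0,0,0,100]]}}

```text
time: 9.2
position: [523.5, -63.4, 106.7]
ee_rot: [[0.435, -0.488, 0.756], [0.243, 0.873, 0.424], [-0.867, -0.0, 0.499]]
wrist_force: [-0.1, 0.5, 1.0]
width: 0.609
```

```bash
python3 - <<'E'
from plan import *
from h import *
state();print(rel(cur(),pose(-1,0,18,90)))
ims=[]
for cam in("scene","top"):
    P=bot.read_camera(cam);c=proj(P,O).astype(int);x0,y0=c[0]-40,c[1]-45
    ims.append(cv2.resize(P["color"][y0:y0+90,x0:x0+80],None,fx=5,fy=5,interpolation=cv2.INTER_CUBIC))
cv2.imwrite("pics/crop4.png",np.hstack(ims))
E
```

```text
t 9.2 q [-29.1   9.9 -40.4  22.9  25.1 -54.5] cradle [ 2.1  1.6 18. ] phi 90.2 tilt [-0.  0. -1.] F [-0.1  0.5  1. ] w 51.8
[-1.6 -2.7 -1.6  0.1 -0.1 -0.2]
```

View pics/crop4.png

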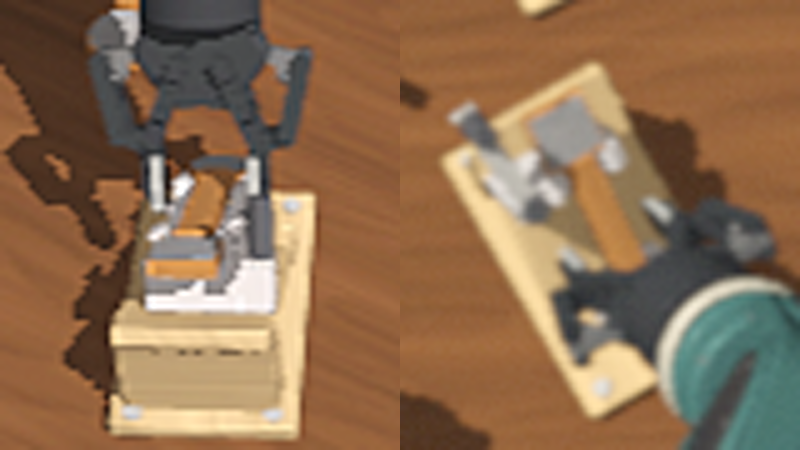

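Both fingers straddle the shaft between the saddles, at (155,180) and (253,180) in the scene crop. I'll check how noisy the pose reading is before closing.

```bash
python3 - <<'E'
from plan import *
from station import bot
a=[]
for i in range(5):
    bot.read_camera("top");p=C.T@(cur()[0]-O);a.append(p);print(p)
E
```

```text
[ 2.3  0.4 19.3]
[ 2.2  0.3 19.4]
[ 2.   0.3 19.2]
[ 1.8  0.4 19.1]
[ 1.6  0.5 18.9]
```

Call:
{"fn": "step_arm", "kwargs": {"rows": [[-1.9,-1.2,-1.2,0,0,0,100],[-1.9,-1.2,-1.2,0,0,0,180],[-1.9,-1.2,-1.2,0,0,0,220],[-1.9,-1.2,-1.2,0,0,0,255],[-1.9,-1.2,-1.2,0,0,0,255],[-1.9,-1.2,-1.2,0,0,0,255],[-1.9,-1.2,-1.2,0,0,0,255],[-1.9,-1.2,-1.2,0,0,0,255]], "newtons": 60}}

```text
time: 10.22
position: [521.0, -65.8, 105.4]
ee_rot: [[0.436, -0.487, 0.757], [0.242, 0.873, 0.423], [-0.867, -0.002, 0.499]]
wrist_force: [-8.3, -3.0, 10.6]
width: 0.208
```

```bash
python3 - <<'E'
from plan import *
state()
for d in (6,52,104,156,180): print(d,rel(pose(0,0,100,90),pose(0,0,100,90-d)))
E
```

```text
t 10.2167 q [-29.5   9.8 -40.7  22.7  25.2 -54.9] cradle [-1.4  0.7 18.5] phi 90.2 tilt [-0. -0. -1.] F [-8.3 -3.  10.6] w 17.7
6 [ 0.   0.   0.   2.6  1.5 -5.2]
52 [  0.    0.    0.   22.7  12.6 -45. ]
104 [  0.    0.    0.   45.5  25.2 -90.1]
156 [   0.     0.     0.    68.2   37.8 -135.1]
180 [   0.     0.     0.    78.7   43.6 -155.9]
```

Gripped. The force along cradle z comes from the pads' forward swing pressing the paddle onto its seat. Lifting.

Call:
{"fn": "step_arm", "kwargs": {"rows": [[-4.4,-2.4,8.7,0,0,0,255],[-13.1,-7.3,26,0,0,0,255],[-24,-13.3,47.6,0,0,0,255],[-35,-19.4,69.3,0,0,0,255],[-39.4,-21.8,78,0,0,0,255],[-39.4,-21.8,78,0,0,0,255],[-39.4,-21.8,78,0,0,0,255]]}}

```text
time: 10.8
position: [481.8, -87.6, 183.0]
ee_rot: [[0.437, -0.487, 0.756], [0.241, 0.873, 0.423], [-0.867, -0.002, 0.499]]
wrist_force: [0.6, -0.2, -1.7]
width: 0.207
```

```bash
python3 - <<'E'
from plan import *
from h import *
ims=[]
for cam in("scene","top"):
    P=bot.read_camera(cam);c=proj(P,O).astype(int);x0,y0=c[0]-40,c[1]-55
    ims.append(cv2.resize(P["color"][y0:y0+90,x0:x0+80],None,fx=5,fy=5,interpolation=cv2.INTER_CUBIC))
state()
cv2.imwrite("pics/crop5.png",np.hstack(ims))
E
```

```text
t 10.9 q [-35.1   2.5 -34.7  38.8  26.7 -61. ] cradle [ -1.8   1.2 107.4] phi 90.2 tilt [-0.  0. -1.] F [ 0.3 -0.6 -2. ] w 18.2
```

View pics/crop5.png

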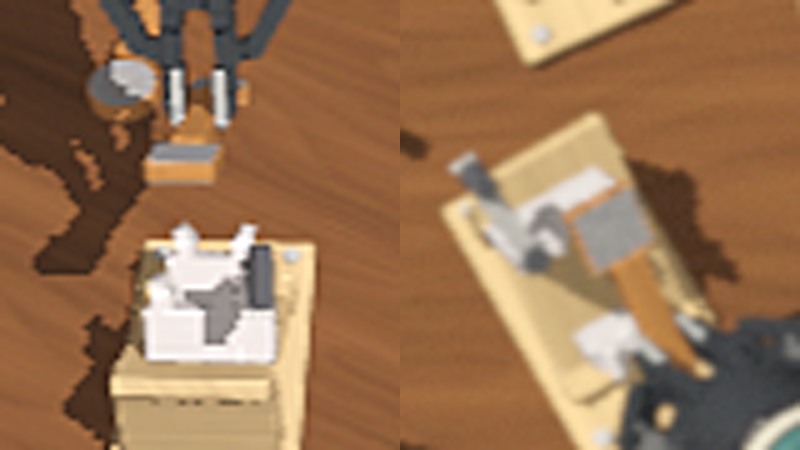

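The paddle is held level with the seat, with its square head at (185,165)/(612,228), and the rest is empty. I'll turn it 180° about the tool axis.

Call:
{"fn": "step_arm", "kwargs": {"rows": [[0,0,0,1.3,0.7,-2.6,255],[0,0,0,3.9,2.2,-7.8,255],[0,0,0,7,3.9,-13.9,255],[0,0,0,10,5.6,-19.9,255],[0,0,0,13.1,7.3,-26,255],[0,0,0,16.2,8.9,-32,255],[0,0,0,19.2,10.7,-38,255],[0,0,0,22.7,12.6,-45,255]]}}

```text
time: 11.57
position: [481.6, -86.8, 181.9]
ee_rot: [[0.434, 0.287, 0.854], [0.244, 0.875, -0.418], [-0.867, 0.39, 0.31]]
wrist_force: [0.2, 0.2, -1.2]
width: 0.21
```

Call:
{"fn": "step_arm", "kwargs": {"rows": [[0,0,0,2.8,1.6,-5.6,255],[0,0,0,5.7,3.1,-11.3,255],[0,0,0,8.5,4.7,-16.9,255],[0,0,0,11.4,6.3,-22.5,255],[0,0,0,14.2,7.9,-28.1,255],[0,0,0,17,9.4,-33.8,255],[0,0,0,19.9,11,-39.4,255],[0,0,0,22.7,12.6,-45,255]]}}

```text
time: 12.23
position: [481.6, -86.8, 181.9]
ee_rot: [[0.435, 0.849, 0.301], [0.245, 0.21, -0.947], [-0.867, 0.485, -0.116]]
wrist_force: [0.2, -0.1, -0.9]
width: 0.207
```

Call:
{"fn": "step_arm", "kwargs": {"rows": [[0,0,0,2.8,1.6,-5.6,255],[0,0,0,5.7,3.1,-11.3,255],[0,0,0,8.5,4.7,-16.9,255],[0,0,0,11.4,6.3,-22.5,255],[0,0,0,14.2,7.9,-28.1,255],[0,0,0,17,9.4,-33.8,255],[0,0,0,19.9,11,-39.4,255],[0,0,0,22.7,12.6,-45,255]]}}

```text
time: 12.9
position: [481.6, -86.8, 181.9]
ee_rot: [[0.436, 0.76, -0.483], [0.245, -0.616, -0.749], [-0.866, 0.208, -0.454]]
wrist_force: [-0.3, -0.6, -2.4]
width: 0.21
```

Call:
{"fn": "step_arm", "kwargs": {"rows": [[0,0,0,2.8,1.6,-5.6,255],[0,0,0,5.7,3.1,-11.3,255],[0,0,0,8,4.4,-15.8,255],[0,0,0,9.7,5.4,-19.2,255],[0,0,0,10.5,5.8,-20.8,255],[0,0,0,10.5,5.8,-20.8,255],[0,0,0,10.5,5.8,-20.8,255],[0,0,0,10.5,5.8,-20.8,255]]}}

```text
time: 13.57
position: [481.7, -87.1, 182.5]
ee_rot: [[0.437, 0.502, -0.746], [0.244, -0.865, -0.439], [-0.866, 0.01, -0.5]]
wrist_force: [-0.2, 0.1, -1.7]
width: 0.212
```

```bash
python3 - <<'E'
from plan import *
from h import *
ims=[]
for cam in("scene","top"):
    P=bot.read_camera(cam);c=proj(P,O).astype(int);x0,y0=c[0]-40,c[1]-55
    ims.append(cv2.resize(P["color"][y0:y0+90,x0:x0+80],None,fx=5,fy=5,interpolation=cv2.INTER_CUBIC))
state();bot.read_camera("top");bot.read_camera("top");state()
print(rel(cur(),pose(-1.4,.6,18.5+60,-90)))
cv2.imwrite("pics/crop6.png",np.hstack(ims))
E
```

```text
t 13.6667 q [-35.2   2.4 -34.7  38.8  26.8 117.9] cradle [ -1.5   0.9 108. ] phi -88.7 tilt [ 0.  0. -1.] F [ 0.   1.  -1.3] w 17.8
t 13.7667 q [-35.2   2.4 -34.7  38.8  26.8 117.9] cradle [ -1.4   0.8 108.2] phi -88.7 tilt [ 0.  0. -1.] F [-0.3 -1.6 -1.5] w 18.1
[ 13.1   7.  -25.7   0.5   0.3  -1.1]
```

View pics/crop6.png

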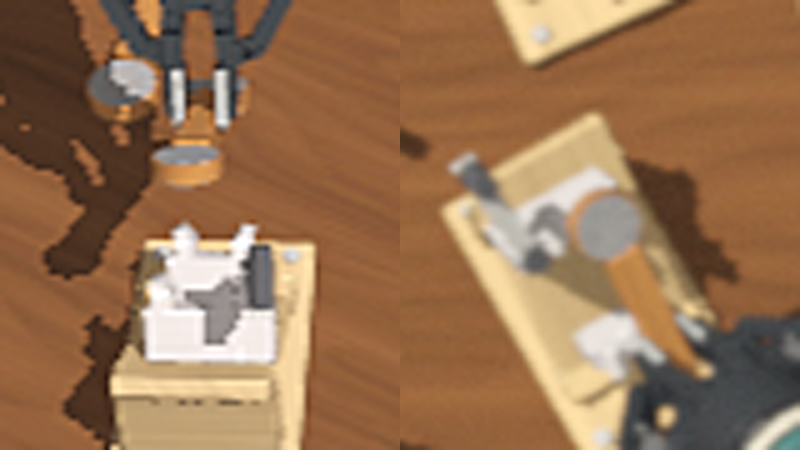

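The round end is now up-slope, at (187,165)/(608,225). Lowering to just above the seat, with a 1° yaw trim.

Call:
{"fn": "step_arm", "kwargs": {"rows": [[6.1,3.4,-12.1,0.4,0.2,-0.9,255],[15.3,8.5,-30.3,0.4,0.2,-0.9,255],[24.5,13.6,-48.5,0.4,0.2,-0.9,255],[29,16.1,-57.5,0.4,0.2,-0.9,255],[29,16.1,-57.5,0.4,0.2,-0.9,255],[29,16.1,-57.5,0.4,0.2,-0.9,255],[29,16.1,-57.5,0.4,0.2,-0.9,255],[29,16.1,-57.5,0.4,0.2,-0.9,255]]}}

```text
time: 14.43
position: [510.9, -71.8, 126.5]
ee_rot: [[0.44, 0.487, -0.754], [0.241, -0.873, -0.423], [-0.865, 0.004, -0.502]]
wrist_force: [0.9, -0.0, -1.5]
width: 0.214
```

```bash
python3 - <<'E'
from plan import *
from station import bot
state();bot.read_camera("top");bot.read_camera("top");state()
print(rel(cur(),pose(-1.4,.7,20,-89.8)))
E
```

```text
t 14.4333 q [-31.    7.6 -39.4  26.7  25.7 123.5] cradle [-1.   0.3 42.7] phi -89.8 tilt [ 0. -0. -1.] F [ 0.9 -0.  -1.5] w 18.2
t 14.5333 q [-31.    7.6 -39.5  26.7  25.7 123.6] cradle [-1.1  0.4 42.5] phi -89.8 tilt [ 0. -0. -1.] F [-0.4  0.2 -1.5] w 17.8
[  9.5   5.6 -19.7   0.    0.2   0. ]
```

Call:
{"fn": "step_arm", "kwargs": {"rows": [[2.6,1.7,-5.2,0,0,0,255],[5.2,3.2,-10.4,0,0,0,255],[7.4,4.4,-15,0,0,0,255],[8.8,5.2,-18,0,0,0,255],[9.5,5.6,-19.5,0,0,0,255],[9.5,5.6,-19.5,0,0,0,255]]}}

```text
time: 15.03
position: [520.3, -65.5, 105.6]
ee_rot: [[0.438, 0.488, -0.755], [0.242, -0.873, -0.423], [-0.866, 0.002, -0.501]]
wrist_force: [0.8, -0.6, -1.7]
width: 0.209
```

```bash
python3 - <<'E'
from plan import *
from station import bot
state();bot.read_camera("top");bot.read_camera("top");state()
E
```

```text
t 15.0333 q [-29.6   9.7 -40.9  22.6  25.3 125. ] cradle [-1.7  1.2 19. ] phi -89.8 tilt [ 0. -0. -1.] F [ 0.8 -0.6 -1.7] w 17.7
t 15.1333 q [-29.6   9.7 -40.9  22.6  25.3 125. ] cradle [-1.6  1.2 19.4] phi -89.8 tilt [ 0. -0. -1.] F [-0.2  0.2 -2.1] w 17.8
```

No contact yet. Easing down the last mm until it presses.

Call:
{"fn": "step_arm", "kwargs": {"rows": [[0.7,-0.2,-0.8,0,0,0,255],[0.7,-0.2,-0.8,0,0,0,255],[0.7,-0.2,-0.8,0,0,0,255]]}}

```text
time: 15.38
position: [520.9, -65.8, 105.4]
ee_rot: [[0.439, 0.487, -0.755], [0.242, -0.873, -0.423], [-0.865, 0.003, -0.501]]
wrist_force: [-2.6, 0.1, 1.4]
width: 0.213
```

Call:
{"fn": "step_arm", "kwargs": {"rows": [[0.4,0.2,-0.9,0,0,0,255],[0.4,0.2,-0.9,0,0,0,255],[0.4,0.2,-0.9,0,0,0,255]]}}

```text
time: 15.63
position: [521.0, -65.8, 105.3]
ee_rot: [[0.44, 0.487, -0.755], [0.242, -0.873, -0.423], [-0.865, 0.003, -0.502]]
wrist_force: [-21.2, -4.3, 25.8]
width: 0.215
```

```bash
python3 - <<'E'
from plan import *
state()
E
```

```text
t 15.6333 q [-29.6   9.8 -40.9  22.4  25.3 125.1] cradle [-1.5  0.7 18.5] phi -89.8 tilt [ 0. -0. -1.] F [-21.2  -4.3  25.8] w 18.3
```

It is firmly seated at the same z (18.5 mm) as when first gripped. I'll relieve the preload, release and withdraw.

Call:
{"fn": "step_arm", "kwargs": {"rows": [[-0.3,-0.1,0.6,0,0,0,255],[-0.3,-0.1,0.6,0,0,0,255],[-0.3,-0.1,0.6,0,0,0,170],[-0.3,-0.1,0.6,0,0,0,110],[-0.3,-0.1,0.6,0,0,0,100],[-0.3,-0.1,0.6,0,0,0,100],[-0.3,-0.1,0.6,0,0,0,100]]}}

```text
time: 16.22
position: [521.1, -65.8, 104.9]
ee_rot: [[0.439, 0.487, -0.755], [0.242, -0.873, -0.423], [-0.865, 0.003, -0.501]]
wrist_force: [-0.0, 0.6, -0.0]
width: 0.604
```

Call:
{"fn": "step_arm", "kwargs": {"rows": [[-6,-3.4,12,0,0,0,100],[-18,-10,36,0,0,0,100],[-32,-18,64,0,0,0,100],[-48,-27,96,0,0,0,100],[-48,-27,96,0,0,0,100],[-48,-27,96,0,0,0,100]]}}

```text
time: 16.72
position: [473.5, -93.8, 202.5]
ee_rot: [[0.441, 0.486, -0.754], [0.24, -0.874, -0.423], [-0.865, 0.006, -0.502]]
wrist_force: [0.4, -1.0, -1.4]
width: 0.609
```

```bash
python3 - <<'E'
from plan import *
from h import *
ims=[]
for cam in("scene","top"):
    P=bot.read_camera(cam);c=proj(P,O).astype(int);x0,y0=c[0]-40,c[1]-45
    ims.append(cv2.resize(P["color"][y0:y0+90,x0:x0+80],None,fx=5,fy=5,interpolation=cv2.INTER_CUBIC))
    for t in("round_end","square_end","keeper_knob","paddle"):
        for r in bot.landmark_of(P,t)[:3]:
            l=C.T@(np.array(r["xyz"])-O)
            if np.linalg.norm(l)<150: print(cam,t,round(r["p"],2),l)
state()
cv2.imwrite("pics/crop7.png",np.hstack(ims))
E
```

```text
scene round_end 0.67 [95.7  1.4 10.7]
scene square_end 0.63 [-105.2    1.3   12.1]
scene keeper_knob 0.59 [-44.4   0.2  -0.8]
scene paddle 0.55 [-9.2  1.3  8.3]
top round_end 0.56 [92.6  1.7  7.6]
top square_end 0.83 [-107.8    2.8    9.9]
top keeper_knob 0.51 [115.7  47.   52.4]
top paddle 0.87 [-8.3  2.7  6.2]
top paddle 0.2 [120.4  48.5  53.6]
t 17.2167 q [-36.6   1.  -33.   42.5  27.1 117.4] cradle [ -1.3   0.5 128.5] phi -89.8 tilt [ 0. -0. -1.] F [ 0.7  0.2 -0.6] w 51.6
```

View pics/crop7.png

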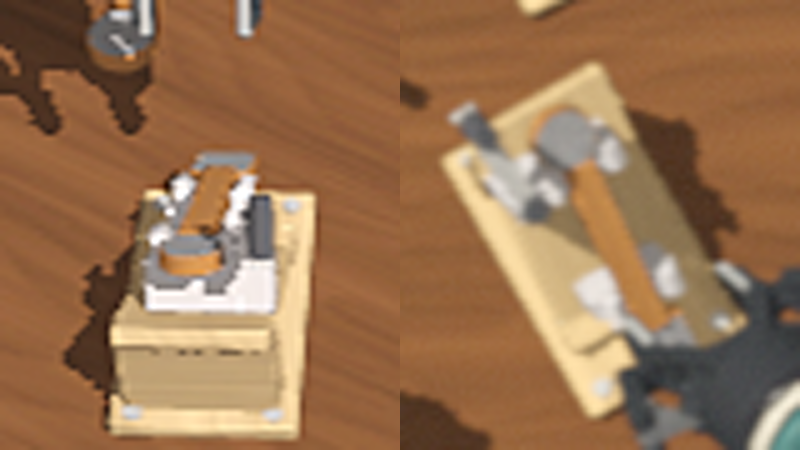

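The round end is up and both ends sit at the right height (z about 10). However, measuring the heads, the paddle now lies at cradle x of about -6, where it was about -2.6 before. It probably slid a few mm down-slope on release. There is plenty of time, so I'll re-grip, shift it 6 mm up-slope and release gently.

Call:
{"fn": "step_arm", "kwargs": {"rows": [[16,9,-32,0,0,0,100],[32,18,-64,0,0,0,100],[42,23.5,-84,0,0,0,100],[47.7,26.9,-95.5,0,0,0,100],[47.7,26.9,-95.5,0,0,0,100],[47.7,26.9,-95.5,0,0,0,200],[47.7,26.9,-95.5,0,0,0,255],[47.7,26.9,-95.5,0,0,0,255]]}}

```text
time: 17.88
position: [520.9, -66.5, 106.7]
ee_rot: [[0.44, 0.487, -0.754], [0.241, -0.873, -0.423], [-0.865, 0.004, -0.502]]
wrist_force: [-15.4, -2.8, 17.8]
width: 0.21
```

Call:
{"fn": "step_arm", "kwargs": {"rows": [[0,0,0,0,0,0,255],[0,0,0,0,0,0,255],[0,0,0,0,0,0,255],[0,0,0,0,0,0,255]]}}

```text
time: 18.22
position: [520.9, -66.5, 106.7]
ee_rot: [[0.44, 0.487, -0.755], [0.241, -0.874, -0.423], [-0.865, 0.004, -0.502]]
wrist_force: [-3.4, -1.0, 6.2]
width: 0.212
```

Call:
{"fn": "step_arm", "kwargs": {"rows": [[-0.9,-0.5,1.7,0,0,0,255],[1.4,0.7,3.2,0,0,0,255],[3.6,2,4.7,0,0,0,255],[3.6,2,4.7,0,0,0,255],[3.6,2,4.7,0,0,0,255]]}}

```text
time: 18.63
position: [524.5, -63.9, 110.4]
ee_rot: [[0.439, 0.488, -0.755], [0.242, -0.873, -0.423], [-0.865, 0.003, -0.501]]
wrist_force: [-1.2, -0.1, -1.6]
width: 0.21
```

```bash
python3 - <<'E'
from plan import *
state()
E
```

```text
t 18.6333 q [-29.1   9.6 -40.1  23.2  25.2 125.5] cradle [ 4.6  0.7 20.9] phi -89.8 tilt [ 0. -0. -1.] F [-1.2 -0.1 -1.6] w 17.8
```

Call:
{"fn": "step_arm", "kwargs": {"rows": [[0.6,0.3,-1.2,0,0,0,255],[0.6,0.3,-1.2,0,0,0,255],[0.8,0.4,-1.6,0,0,0,255],[0.8,0.4,-1.6,0,0,0,255]]}}

```text
time: 18.97
position: [524.9, -63.6, 109.4]
ee_rot: [[0.44, 0.487, -0.755], [0.242, -0.873, -0.423], [-0.865, 0.003, -0.502]]
wrist_force: [-20.7, -5.1, 26.6]
width: 0.211
```

Call:
{"fn": "step_arm", "kwargs": {"rows": [[0.2,0.1,-0.5,0,0,0,255],[0.2,0.1,-0.5,0,0,0,255],[0.2,0.1,-0.5,0,0,0,255]]}}

```text
time: 19.22
position: [524.9, -63.6, 109.4]
ee_rot: [[0.44, 0.487, -0.755], [0.241, -0.874, -0.422], [-0.865, 0.004, -0.502]]
wrist_force: [-31.4, -7.4, 41.3]
width: 0.209
```

```bash
python3 - <<'E'
from plan import *
state()
E
```

```text
t 19.2167 q [-29.    9.7 -40.3  22.9  25.1 125.7] cradle [ 4.5  0.7 19.8] phi -89.8 tilt [ 0. -0. -1.] F [-31.4  -7.4  41.3] w 17.7
```

Seated again at the same height. Relieving and releasing.

Call:
{"fn": "step_arm", "kwargs": {"rows": [[-0.4,-0.2,0.9,0,0,0,255],[-0.4,-0.2,0.9,0,0,0,255],[-0.4,-0.2,0.9,0,0,0,200],[-0.4,-0.2,0.9,0,0,0,150],[-0.4,-0.2,0.9,0,0,0,100],[-0.4,-0.2,0.9,0,0,0,100],[-0.4,-0.2,0.9,0,0,0,100]]}}

```text
time: 19.8
position: [525.0, -63.6, 108.8]
ee_rot: [[0.439, 0.487, -0.755], [0.242, -0.873, -0.423], [-0.865, 0.003, -0.501]]
wrist_force: [-0.4, -0.4, 0.1]
width: 0.607
```

Call:
{"fn": "step_arm", "kwargs": {"rows": [[-6,-3.4,12,0,0,0,100],[-18,-10,36,0,0,0,100],[-32,-18,64,0,0,0,100],[-48,-27,96,0,0,0,100],[-48,-27,96,0,0,0,100],[-48,-27,96,0,0,0,100]]}}

```text
time: 20.3
position: [477.4, -91.6, 206.4]
ee_rot: [[0.441, 0.486, -0.754], [0.24, -0.874, -0.423], [-0.865, 0.006, -0.502]]
wrist_force: [0.1, -0.3, 0.1]
width: 0.61
```

```bash
python3 - <<'E'
from plan import *
from h import *
ims=[]
for cam in("scene","top"):
    P=bot.read_camera(cam);c=proj(P,O).astype(int);x0,y0=c[0]-40,c[1]-45
    ims.append(cv2.resize(P["color"][y0:y0+90,x0:x0+80],None,fx=5,fy=5,interpolation=cv2.INTER_CUBIC))
    for t in("round_end","square_end"):
        for r in bot.landmark_of(P,t)[:3]:
            l=C.T@(np.array(r["xyz"])-O)
            if np.linalg.norm(l)<150: print(cam,t,round(r["p"],2),l)
state()
cv2.imwrite("pics/crop8.png",np.hstack(ims))
E
```

```text
scene round_end 0.64 [96.  -2.4 13.4]
scene square_end 0.62 [-106.4    1.1    7. ]
top round_end 0.59 [90.1  0.9  4.8]
top square_end 0.78 [-106.9    3.    10.7]
t 20.6 q [-36.    1.1 -32.4  42.9  27.  118.1] cradle [  4.2   0.9 129.2] phi -89.8 tilt [ 0.  0. -1.] F [-0.4 -0.5  0.5] w 51.9
```

View pics/crop8.png

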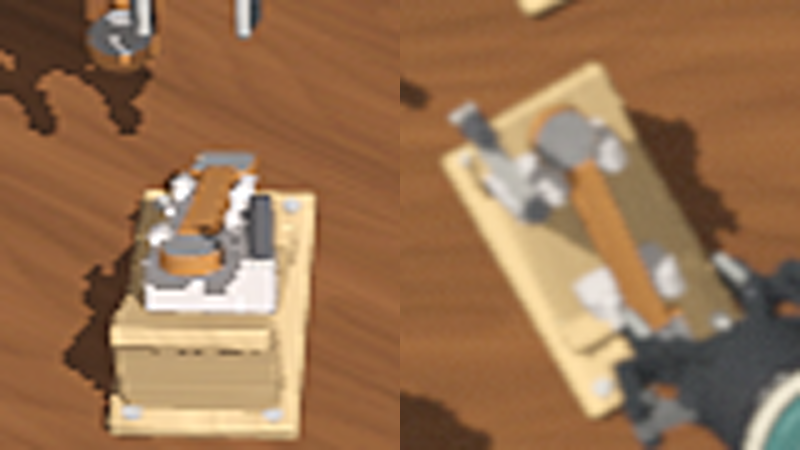

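It slid back to the same spot, so that is its natural rest on this slope: stable, with both ends at the seat height (z about 10) and in both slots. The round shoulder lets it sit a few mm lower than the square one did. I accept this and go on to close the keeper, first turning the wrist back.

Call:
{"fn": "step_arm", "kwargs": {"rows": [[0,0,0,-2.8,-1.6,5.6,110],[0,0,0,-5.7,-3.1,11.3,120],[0,0,0,-8.5,-4.7,16.9,130],[0,0,0,-11.4,-6.3,22.5,140],[0,0,0,-14.2,-7.9,28.1,140],[0,0,0,-17,-9.4,33.8,140],[0,0,0,-19.9,-11,39.4,140],[0,0,0,-22.7,-12.6,45,140]]}}

```text
time: 21.27
position: [476.9, -90.2, 204.3]
ee_rot: [[0.437, 0.896, -0.076], [0.245, -0.199, -0.949], [-0.865, 0.396, -0.306]]
wrist_force: [-0.6, 0.3, 0.2]
width: 0.45
```

Call:
{"fn": "step_arm", "kwargs": {"rows": [[0,0,0,-2.8,-1.6,5.6,140],[0,0,0,-5.7,-3.1,11.3,140],[0,0,0,-8.5,-4.7,16.9,140],[0,0,0,-11.4,-6.3,22.5,140],[0,0,0,-14.2,-7.9,28.1,140],[0,0,0,-17,-9.4,33.8,140],[0,0,0,-19.9,-11,39.4,140],[0,0,0,-22.7,-12.6,45,140]]}}

```text
time: 21.93
position: [476.9, -90.2, 204.3]
ee_rot: [[0.436, 0.612, 0.66], [0.245, 0.625, -0.741], [-0.866, 0.485, 0.122]]
wrist_force: [-0.6, 0.2, -0.1]
width: 0.45
```

Call:
{"fn": "step_arm", "kwargs": {"rows": [[0,0,0,-2.8,-1.6,5.6,140],[0,0,0,-5.7,-3.1,11.3,140],[0,0,0,-8.5,-4.7,16.9,140],[0,0,0,-11.4,-6.3,22.5,140],[0,0,0,-14.2,-7.9,28.1,140],[0,0,0,-17,-9.4,33.8,140],[0,0,0,-19.9,-11,39.4,140],[0,0,0,-22.7,-12.6,45,140]]}}

```text
time: 22.6
position: [476.9, -90.2, 204.3]
ee_rot: [[0.434, -0.142, 0.89], [0.244, 0.969, 0.035], [-0.867, 0.202, 0.456]]
wrist_force: [0.4, 0.4, 0.3]
width: 0.45
```

```bash
cat >> plan.py <<'E'
def kp(th,z=42): t=np.radians(th);return pose(48+70*np.sin(t),38-70*np.cos(t),z,th)
E
python3 - <<'E'
from plan import *
from h import *
P=bot.read_camera("scene")
for r in bot.landmark_of(P,"keeper_knob")[:3]: print(r["p"],C.T@(np.array(r["xyz"])-O))
P=bot.read_camera("top")
for r in bot.landmark_of(P,"keeper_knob")[:3]: print(r["p"],C.T@(np.array(r["xyz"])-O))
state();print(rel(cur(),kp(98,115)));print(rel(kp(98,115),kp(98)))
E
```

```text
0.6 [232.9 140.2 -61.7]
0.54 [117.2  48.5  47.1]
0.48 [ 264.5 -146.7  -75.6]
0.7 [240.8 135.  -61.6]
0.51 [ 260.4 -145.4  -73.7]
0.45 [116.3  47.8  55.5]
t 22.8 q [-36.    1.2 -32.1  43.2  26.9 -37.6] cradle [  4.5   0.5 129.7] phi 65.8 tilt [-0.  0. -1.] F [ 0.3 -0.1  0.7] w 38.1
[ 69.   92.2  43.7 -14.1  -8.   27.8]
[ 31.9  17.7 -63.2   0.    0.    0. ]
```

Knob at θ of about 98°, agreeing with the plan. Moving over it and caging it.

Call:
{"fn": "step_arm", "kwargs": {"rows": [[17,23,11,-3.5,-2,7,140],[35,46,22,-7,-4,13.9,140],[52,69,33,-10.5,-6,20.8,140],[69,92,44,-14.1,-8,27.8,140],[69,92,44,-14.1,-8,27.8,140],[69,92,44,-14.1,-8,27.8,140],[69,92,44,-14.1,-8,27.8,140]]}}

```text
time: 23.38
position: [545.6, 1.7, 248.5]
ee_rot: [[0.437, -0.586, 0.682], [0.243, 0.808, 0.538], [-0.866, -0.069, 0.495]]
wrist_force: [-0.0, -0.4, -0.2]
width: 0.45
```

```bash
python3 - <<'E'
from plan import *
state();print(rel(cur(),kp(98)))
E
```

```text
t 23.3833 q [-19.7   1.9 -25.   42.3  22.1 -52.6] cradle [117.1  47.8 115.4] phi 98.0 tilt [ 0.  0. -1.] F [-0.  -0.4 -0.2] w 38.2
[ 32.2  17.9 -63.5  -0.    0.   -0. ]
```

Call:
{"fn": "step_arm", "kwargs": {"rows": [[11,6,-21,0,0,0,140],[22,12,-42,0,0,0,140],[32,18,-63.5,0,0,0,140],[32,18,-63.5,0,0,0,160],[32,18,-63.5,0,0,0,175],[32,18,-63.5,0,0,0,175]]}}

```text
time: 23.88
position: [577.7, 18.7, 186.2]
ee_rot: [[0.439, -0.587, 0.681], [0.242, 0.807, 0.539], [-0.866, -0.072, 0.496]]
wrist_force: [-0.3, -0.5, 1.2]
width: 0.314
```

```bash
python3 - <<'E'
from plan import *
state()
for s in(98,50):
    for d in range(6,49,6): print(s-d,rel(kp(s),kp(s-d)).round(1).tolist())
E
```

```text
t 23.8833 q [-16.3   7.2 -29.7  30.9  20.8 -49.2] cradle [117.4  47.1  43.3] phi 98.1 tilt [ 0. -0. -1.] F [-0.3 -0.5  1.2] w 26.7
92 [4.0, -6.1, 0.3, 2.6, 1.5, -5.2]
86 [7.5, -12.6, 0.3, 5.2, 2.9, -10.4]
80 [10.3, -19.3, -0.2, 7.9, 4.4, -15.6]
74 [12.5, -26.2, -1.0, 10.5, 5.8, -20.8]
68 [14.1, -33.3, -2.2, 13.1, 7.3, -26.0]
62 [15.0, -40.4, -3.8, 15.7, 8.7, -31.2]
56 [15.2, -47.5, -5.6, 18.4, 10.2, -36.4]
50 [14.6, -54.5, -7.8, 21.0, 11.6, -41.6]
44 [-1.2, -6.8, -2.5, 2.6, 1.5, -5.2]
38 [-3.0, -13.3, -5.3, 5.2, 2.9, -10.4]
32 [-5.6, -19.5, -8.3, 7.9, 4.4, -15.6]
26 [-8.7, -25.3, -11.5, 10.5, 5.8, -20.8]
20 [-12.4, -30.6, -14.8, 13.1, 7.3, -26.0]
14 [-16.7, -35.5, -18.3, 15.7, 8.7, -31.2]
8 [-21.4, -39.7, -21.9, 18.4, 10.2, -36.4]
2 [-26.7, -43.3, -25.6, 21.0, 11.6, -41.6]
```

Call:
{"fn": "step_arm", "kwargs": {"rows": [[4,-6.1,0.3,2.6,1.5,-5.2,175],[7.5,-12.6,0.3,5.2,2.9,-10.4,175],[10.3,-19.3,-0.2,7.9,4.4,-15.6,175],[12.5,-26.2,-1,10.5,5.8,-20.8,175],[14.1,-33.3,-2.2,13.1,7.3,-26,175],[15,-40.4,-3.8,15.7,8.7,-31.2,175],[15.2,-47.5,-5.6,18.4,10.2,-36.4,175],[14.6,-54.5,-7.8,21,11.6,-41.6,175]]}}

```text
time: 24.55
position: [592.8, -36.2, 179.4]
ee_rot: [[0.441, 0.118, 0.89], [0.241, 0.94, -0.243], [-0.865, 0.321, 0.386]]
wrist_force: [0.2, 1.7, -0.0]
width: 0.314
```

Call:
{"fn": "step_arm", "kwargs": {"rows": [[-1.2,-6.8,-2.5,2.6,1.5,-5.2,175],[-3,-13.3,-5.3,5.2,2.9,-10.4,175],[-5.6,-19.5,-8.3,7.9,4.4,-15.6,175],[-8.7,-25.3,-11.5,10.5,5.8,-20.8,175],[-12.4,-30.6,-14.8,13.1,7.3,-26,175],[-16.7,-35.5,-18.3,15.7,8.7,-31.2,175],[-21.4,-39.7,-21.9,18.4,10.2,-36.4,175],[-21.4,-39.7,-21.9,18.4,10.2,-36.4,175]]}}

```text
time: 25.22
position: [570.6, -76.0, 156.7]
ee_rot: [[0.439, 0.685, 0.582], [0.24, 0.535, -0.81], [-0.866, 0.495, 0.07]]
wrist_force: [0.2, -0.4, -0.2]
width: 0.314
```

```bash
python3 - <<'E'
from plan import *
state(); print(kp(8)[0],rel(cur(),pose(48,-32,42,0)))
E
```

```text
t 25.2167 q [-27.6  10.6 -29.8  31.7  24.6  29.6] cradle [ 57.5 -32.3  43.8] phi 7.8 tilt [ 0. -0. -1.] F [ 0.2 -0.4 -0.2] w 26.7
[571.1 -74.6 155.2] [-6.6 -3.3 -6.3  3.5  2.  -6.7]
```

Call:
{"fn": "step_arm", "kwargs": {"rows": [[-3.3,-1.7,-3.2,1.8,1,-3.4,175],[-6.6,-3.3,-6,3.5,2,-6.7,175],[-8.9,-4.6,-7.2,3.5,2,-6.7,175],[-8.9,-4.6,-7.2,3.5,2,-6.7,175]]}}

```text
time: 25.55
position: [562.1, -79.8, 149.3]
ee_rot: [[0.436, 0.753, 0.493], [0.242, 0.429, -0.87], [-0.867, 0.499, 0.005]]
wrist_force: [0.8, 0.1, -0.2]
width: 0.31
```

Call:
{"fn": "step_arm", "kwargs": {"rows": [[-0.8,-0.4,-0.5,0,0,0,175],[-1.5,-0.8,-1,0,0,0,175],[-1.5,-0.8,-1,0,0,0,175]]}}

```text
time: 25.8
position: [560.8, -80.2, 147.8]
ee_rot: [[0.436, 0.754, 0.491], [0.243, 0.427, -0.871], [-0.867, 0.499, 0.003]]
wrist_force: [1.5, -0.6, 0.9]
width: 0.317
```

Call:
{"fn": "step_arm", "kwargs": {"rows": [[-0.8,-0.4,-0.5,0,0,0,175],[-0.8,-0.4,-0.5,0,0,0,175]]}}

```text
time: 25.97
position: [560.2, -80.6, 147.3]
ee_rot: [[0.436, 0.754, 0.491], [0.243, 0.427, -0.871], [-0.866, 0.499, 0.003]]
wrist_force: [1.4, 0.2, 1.7]
width: 0.313
```

```bash
python3 - <<'E'
from plan import *
state(); 
E
```

```text
t 25.9667 q [-28.7  10.6 -31.5  30.9  25.   35.6] cradle [ 43.  -31.3  41.3] phi 0.4 tilt [-0.  0. -1.] F [1.4 0.2 1.7] w 26.6
```

Call:
{"fn": "step_arm", "kwargs": {"rows": [[-0.8,-0.4,-0.5,0,0,0,175],[-0.8,-0.4,-0.5,0,0,0,175]]}}

```text
time: 26.13
position: [560.0, -80.8, 147.2]
ee_rot: [[0.437, 0.753, 0.491], [0.244, 0.427, -0.871], [-0.866, 0.501, 0.003]]
wrist_force: [6.9, 3.7, 2.4]
width: 0.316
```

Call:
{"fn": "step_arm", "kwargs": {"rows": [[-0.8,-0.4,-0.5,0,0,0,175],[-0.8,-0.4,-0.5,0,0,0,175]]}}

```text
time: 26.3
position: [559.8, -80.9, 147.3]
ee_rot: [[0.439, 0.752, 0.492], [0.245, 0.427, -0.871], [-0.865, 0.502, 0.003]]
wrist_force: [12.2, 8.3, 2.3]
width: 0.316
```

Call:
{"fn": "step_arm", "kwargs": {"rows": [[-0.8,-0.4,-0.5,0,0,0,175],[-0.8,-0.4,-0.5,0,0,0,175]]}}

```text
time: 26.47
position: [559.6, -81.0, 147.2]
ee_rot: [[0.44, 0.751, 0.493], [0.245, 0.427, -0.87], [-0.864, 0.504, 0.004]]
wrist_force: [16.3, 11.7, 3.3]
width: 0.315
```

```bash
python3 - <<'E'
from plan import *
state(); 
E
```

```text
t 26.4667 q [-28.9  10.6 -31.7  30.6  25.3  35.4] cradle [ 42.4 -31.4  41.6] phi 0.6 tilt [ 0.  0. -1.] F [16.3 11.7  3.3] w 26.7
```

The knob is against its stop: the TCP stalled at x = 42.4, so the knob is at about 48, and the force rose to 20 N. Centring the jaws and withdrawing.

Call:
{"fn": "step_arm", "kwargs": {"rows": [[1.9,1,1.2,0,0,0,175],[4.9,2.7,3.2,0,0,0,165],[5.7,3.1,3.8,0,0,0,150],[5.7,3.1,3.8,0,0,0,150],[0,0,16,0,0,0,150],[-11,-6,37,0,0,0,150],[-27,-15,68,0,0,0,150],[-43,-24,99,0,0,0,150]]}}

```text
time: 27.13
position: [513.2, -105.4, 245.0]
ee_rot: [[0.434, 0.755, 0.491], [0.244, 0.426, -0.871], [-0.867, 0.498, 0.001]]
wrist_force: [0.3, -1.0, 1.4]
width: 0.414
```

Call:
{"fn": "step_arm", "kwargs": {"rows": [[-40,-40,20,0,0,0,150],[-80,-80,40,0,0,0,150],[-120,-120,60,0,0,0,150],[-120,-120,60,0,0,0,150],[-120,-120,60,0,0,0,150],[-120,-120,60,0,0,0,150]]}}

```text
time: 27.63
position: [393.1, -228.5, 305.3]
ee_rot: [[0.437, 0.757, 0.487], [0.24, 0.423, -0.874], [-0.867, 0.498, 0.003]]
wrist_force: [0.2, 0.6, -1.2]
width: 0.413
```

```bash
python3 - <<'E'
from plan import *
from h import *
ims=[]
for cam in("scene","top"):
    P=bot.read_camera(cam);c=proj(P,O).astype(int);x0,y0=c[0]-40,c[1]-45
    ims.append(cv2.resize(P["color"][y0:y0+90,x0:x0+80],None,fx=5,fy=5,interpolation=cv2.INTER_CUBIC))
    for t in("round_end","square_end","keeper_knob","glue","phone","wing"):
        for r in bot.landmark_of(P,t)[:3]:
            l=C.T@(np.array(r["xyz"])-O)
            if np.linalg.norm(l)<150 and "_" in t: print(cam,t,round(r["p"],2),l)
            elif "_" not in t and r["p"]>.5: print(cam,t,round(r["p"],2),np.array(r["xyz"]))
state()
cv2.imwrite("pics/crop9.png",np.hstack(ims))
E
```

```text
scene round_end 0.64 [98.4  1.4  9.1]
scene square_end 0.77 [-104.5    0.8    8.1]
scene keeper_knob 0.69 [ 50.3 -33.8  47.4]
scene glue 0.65 [424.6  97.   -2.7]
scene phone 0.57 [394.3 210.3  -1.9]
top round_end 0.72 [91.9  1.   6.7]
top square_end 0.76 [-108.7    5.9    9.5]
top keeper_knob 0.67 [ 46.3 -31.7  52.3]
top phone 0.94 [388.9 212.1  -0.2]
top wing 0.85 [ 662.3 -254.9   -0.2]
t 28.3333 q [-58.6   2.  -14.5  72.2  29.9   2.3] cradle [-64.7 -77.9 285.1] phi 0.4 tilt [-0.  0. -1.] F [-0.5 -0.6  0.2] w 35.1
```

View pics/crop9.png

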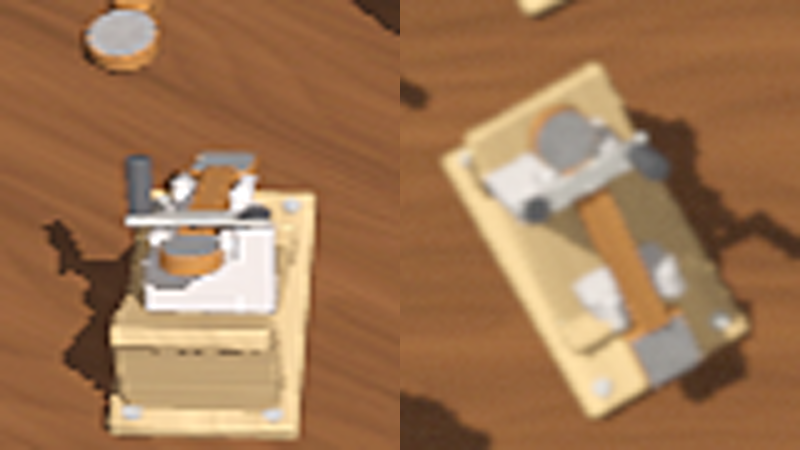

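The crop shows the round head up-slope (190,245)/(565,138), the square head low (668,350), and the keeper across the shaft with its knob back where it started (138,185)/(650,158). The glue, phone and wing positions match the start. Handing in.

```bash
python3 -c "
from station import bot
print(bot.close_job())"
```

```text
the job is handed in; nothing more can be done
None
```

The job is handed in at about 28 s of the 69 s allowed. The paddle now lies in both saddles with its round end up and outward, and the keeper is closed over it at its stop. I swung the keeper to about 98°, lifted the paddle, turned it 180° and lowered it until it pressed on the seat. Then I released it, closed the keeper, and backed the robot clear.

**Last checks that agreed:**
- The gripper height on seating was the same as when I first gripped the paddle (18.5 mm on the cradle's z axis).
- The final knob reading was within a few mm of its closed position, and the push ended firmly at the stop (about 20 N).
- The glue bottle, phone and wing frame read within a few mm of where they started.

**What did not go cleanly:**
- **Paddle position:** it slid a few mm down-slope when released. It now reads about 3–8 mm below the middle of the seat, against about 2.6 mm at the start.
- **Attempted fix:** I re-gripped it once and moved it 6 mm up, but it slid back to the same place, so I took that as its natural rest.
- **Contact force:** while seating it the second time, the wrist force reached about 52 N through the gripped paddle. That is under the 120 N wrist limit; the 40 N limit is for the arm or gripper body pressing on something.

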